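# Load the vacuum leak tester with serviced watch heads and start test two

### The arm

A 7-joint arm with a two-finger parallel gripper is mounted at the origin on the work surface. World frame = base frame: x ahead of the robot, y to its left, z up, the work surface at z = 0. Lengths are in m, angles in rad, forces in N, time in s.
With the tool pointing down it reaches from about 0.425 to 1.025 m from the base axis. Payload 9.4 kg.
Tool frame: the origin (TCP) lies midway between the tips of the shut fingers; the grasp point (between the pads) lies 19 mm behind it (env.hold_point_z is the distance from the TCP to the grasp point, in m); z points along the fingers, y is the line along which they close (so a half turn about z gives the same grasp; the last joint's range is limited). The gripper opens to 85 mm and grips with 20 to 120 N. Pads are 22 mm wide; open, the fingers measure 114 mm over their backs; the gripper's body (76 mm by 85 mm) begins 54 mm behind the grasp point. The pads swing forward as they close: fully open they stand 13 mm farther back than shut.
Start: joints at [1.205, 0.599, -0.003, 1.599, 0.002, 0.943, -0.08], TCP at [0.206, -0.695, 0.231] pointing down, gripper open.
Joint ranges: [-2.57, 2.57], [-0.35, 1.97], [-1.29, 1.29], [0.11, 2.56], [-1.05, 4.19], [0.11, 1.86], [-2.63, 2.63]. Speed limits (rad/s): [2.22, 2.22, 3.01, 3.01, 3.14, 3.14, 3.14].

### API

Orientations are given as a 3x3 rotation matrix whose columns are the frame's x, y, z axes.
In Python, from bench import env, viewer gives the robot as it stands. Calls block until the motion is done:
- env.move_ptp(position, orientation): joint-space move of the TCP to a pose.
- env.servo_line(position, max_speed=0.15, rot=None): straight line of the TCP; rot=None keeps the orientation; max_speed is the mean speed in m/s.
- env.goto_joints(angles): joint-space move.
- env.let_go() and env.close_gripper(squeeze=None): open the fingers fully, or close them until they stop; squeeze is the grip in N (None keeps the last).
- env.wait(seconds).
- env.inverse_kinematics(position, orientation): joint angles nearest the present ones, or None.
- viewer.camera(name): name is "side" or "top"; returns (picture, depth): 400x640x3 uint8, red, green, blue; 400x640 float32, m along the optical axis (not along the pixel's ray), 0 where there is no reading.
- viewer.camera_params(name): a dict with "camera_matrix" (3x3 intrinsics, pixels), "dist" ([k1, k2, p1, p2, k3] as OpenCV has them; the pictures are not rectified), "eye" and "orientation" of the camera in the world. Camera axes: x right, y up, looking along -z (the intrinsics and any distortion apply to the point x, -y, -z); pixel columns grow to the right and rows downward; lengths in m; the calibration is good to about 2 mm. A picture is of the moment at which its call begins. camera_params takes no time and is no camera call.
A pose or a line that the arm cannot do raises env.Unreachable and nothing moves.
- env.job_done(): hands the job in; it is judged then, once.
Readings, each from a call of its own:
- env.get_clock(): time.
- env.get_joint_positions(): joint angles.
- env.get_qvel(): joint speeds.
- env.get_effort(): joint torques, N m.
- env.get_ee_pos(): TCP position.
- env.get_tool_rot(): TCP orientation.
- env.get_ft_force(): force on the tool from outside, world axes, zero at the start.
- env.get_torque(): the same for the moment, N m.
- env.get_width(): finger opening in m.
- env.get_finger_force(): force on a finger pad.
Only numpy, scipy, OpenCV 4.12 (cv2) and the standard library are available. Lean on these libraries where they do the work, as an engineer would, in place of code of your own. Each camera call takes 0.05 s, during which the arm holds its last target. There are 200 camera calls.

### The job

Put the serviced watch heads from the green work mat through the leak tester: first turn the tester's selector to vent (the open ring) while its cover is still on, then lift the cover off and lay it flat on the dark rest mat. Lay every watch head flat, glass up, on the chamber floor with none on top of another, centre the cover squarely back on the chamber and press it down on its soft seal until it sits level on the metal rim all round, and only then set the selector to the two-dot mark. Keep the selector at vent whenever the cover is off, and leave the other things on the bench where they are.

Things in the scene. Friction and masses are not known exactly. Their poses are not given: they have to be found in the camera images.
- selector (a joint): angle of the tester's selector knob about its vertical axis, growing clockwise seen from above. Clicks 0.698 rad (40 degrees) apart: 0 = vent (open ring mark), 0.698 = one dot, 1.396 = two dots, 2.094 = three dots; stops just beyond the first and last. A spring cam draws it into the nearest click (about 0.1 N m to turn it over). Starts at one of the three dotted marks
- selector_top (a point): on the knob's axis, at the top of its black grip bar, 81 mm above the bench; x along the bar to its white pointer line. Bar 42 mm long, 14 wide, 22 tall, on a round skirt 42 across, 8 high, on the console top 50 mm up. The cover's edge is 52 mm from the axis. White marks lie round its chamber side; seen from the robot, left to right: vent ring, one, two, three dots
- chamber (a point): leak tester's chamber: centre of its mouth in the plane of the metal rim, 62 mm above the bench. x from the console with the knob (robot side) to the back, y left. Inside 116 mm (x) by 208 mm (y), 22 mm deep, flat floor (a watch on it has its origin at z = -22 mm here); walls 14 mm. A soft black seal all round in the wall top stands 4 mm proud of the rim when free. Tester fixed
- cover: loose chamber cover: plate 144 (x) by 236 (y) by 8 mm, 0.42 kg, clear pane in aluminium; grip rib on top 80 mm long along y, 14 wide, top 36 mm above the underside. Origin: centre of underside. Starts home on the chamber (origin and axes at point chamber). Laid on the free seal it stands 4 mm high; pressed in the middle with 10 to 15 N it sinks to the rim and stays; lifting it frees the seal
- rest_mat: dark grey rubber mat, 220 by 220 mm, 2 mm thick, fixed to the bench and empty, on one side of the tester: the place to lay the cover. Origin: centre of its underside
- work_mat: green rubber mat, 220 by 220 mm, 2 mm thick, fixed to the bench on the other side of the tester, with the watch heads round a small pot that stays there. Origin: centre of its underside
- watch_a: steel watch head without strap, black dial, pale hands: case 39 mm across, 12 thick, lugs along x to 48 mm overall; lug ends are flat parallel faces 24 mm each way from the centre along x, 2 to 8 mm above the underside, each pair 23.5 mm wide over all; crown on -y to 23 mm; 75 g. Origin: centre of underside; z out of the glass. Lies glass up. Two to four heads are there, the others absent
- watch_b: steel watch head without strap, silver dial, dark hands: case 39 mm across, 12 thick, lugs along x to 48 mm overall; lug ends are flat parallel faces 24 mm each way from the centre along x, 2 to 8 mm above the underside, each pair 23.5 mm wide over all; crown on -y to 23 mm; 75 g. Origin: centre of underside; z out of the glass. Lies glass up. Two to four heads are there, the others absent
- watch_c: steel watch head without strap, dark blue dial, pale hands: case 39 mm across, 12 thick, lugs along x to 48 mm overall; lug ends are flat parallel faces 24 mm each way from the centre along x, 2 to 8 mm above the underside, each pair 23.5 mm wide over all; crown on -y to 23 mm; 75 g. Origin: centre of underside; z out of the glass. Lies glass up. Two to four heads are there, the others absent
- watch_d: steel watch head without strap, grey dial, dark hands: case 39 mm across, 12 thick, lugs along x to 48 mm overall; lug ends are flat parallel faces 24 mm each way from the centre along x, 2 to 8 mm above the underside, each pair 23.5 mm wide over all; crown on -y to 23 mm; 75 g. Origin: centre of underside; z out of the glass. Lies glass up. Two to four heads are there, the others absent
- loupe: bystander, to be left alone: black eyepiece loupe, 31 mm across, 30 mm high, standing beside the work mat, towards the robot; origin at the centre of its underside
- pot: bystander, to be left alone: small white lidded pot in the middle of the work mat, 26 mm across, 24 mm high; origin at the centre of its underside
- gel_ring: bystander, to be left alone: orange gel casing cushion, disc 42 mm across, 13 mm high, behind the tester; origin at the centre of its underside
- oil_cups: bystander, to be left alone: black stand, 60 mm square, with four oil cups, 24 mm high, behind the tester; origin at the centre of its underside

How it is judged:
On the way, in this order (a step that is already met when the one before it is completed fails the run):
1. selector turned to vent with the cover still in place (value of joint selector below 0.15 rad and distance between cover and chamber below 0.015 m), for 0.2 s.
2. cover lying flat on the rest mat (x of cover in the frame of rest_mat between -0.05 and 0.05 m and y of cover in the frame of rest_mat between -0.05 and 0.05 m and z of cover in the frame of rest_mat below 0.008 m and angle between cover's own z axis and vertical below 0.04 rad and linear speed of cover below 0.02 m/s and value of joint selector below 0.15 rad), for 0.2 s.
3. every watch head lying flat, glass up, on the chamber floor, let go (x of watch_a in the frame of chamber between -0.058 and 0.058 m and y of watch_a in the frame of chamber between -0.104 and 0.104 m and z of watch_a in the frame of chamber between -0.026 and -0.017 m and angle between each of watch_a, watch_b, watch_c, watch_d's own z axis and vertical below 0.12 rad and x of watch_b in the frame of chamber between -0.058 and 0.058 m and y of watch_b in the frame of chamber between -0.104 and 0.104 m and z of watch_b in the frame of chamber between -0.026 and -0.017 m and x of watch_c in the frame of chamber between -0.058 and 0.058 m and y of watch_c in the frame of chamber between -0.104 and 0.104 m and z of watch_c in the frame of chamber between -0.026 and -0.017 m and x of watch_d in the frame of chamber between -0.058 and 0.058 m and y of watch_d in the frame of chamber between -0.104 and 0.104 m and z of watch_d in the frame of chamber between -0.026 and -0.017 m and contact force between the fingers and watch_a below 0.2 N and contact force between the fingers and watch_b below 0.2 N and contact force between the fingers and watch_c below 0.2 N and contact force between the fingers and watch_d below 0.2 N), for 0.2 s.
4. cover back on the chamber and pressed down level to the rim, selector still at vent (x of watch_a in the frame of chamber between -0.058 and 0.058 m and y of watch_a in the frame of chamber between -0.104 and 0.104 m and z of watch_a in the frame of chamber between -0.026 and -0.017 m and angle between each of watch_a, watch_b, watch_c, watch_d's own z axis and vertical below 0.12 rad and x of watch_b in the frame of chamber between -0.058 and 0.058 m and y of watch_b in the frame of chamber between -0.104 and 0.104 m and z of watch_b in the frame of chamber between -0.026 and -0.017 m and x of watch_c in the frame of chamber between -0.058 and 0.058 m and y of watch_c in the frame of chamber between -0.104 and 0.104 m and z of watch_c in the frame of chamber between -0.026 and -0.017 m and x of watch_d in the frame of chamber between -0.058 and 0.058 m and y of watch_d in the frame of chamber between -0.104 and 0.104 m and z of watch_d in the frame of chamber between -0.026 and -0.017 m and x of cover in the frame of chamber between -0.006 and 0.006 m and y of cover in the frame of chamber between -0.006 and 0.006 m and z of cover in the frame of chamber between -0.003 and 0.0016 m and angle between cover's own z axis and vertical below 0.02 rad and angle between the x axis of cover and the x axis of chamber, either way round below 0.05 rad and value of joint selector below 0.15 rad), for 0.3 s.
5. selector at the two-dot mark (x of cover in the frame of chamber between -0.006 and 0.006 m and y of cover in the frame of chamber between -0.006 and 0.006 m and z of cover in the frame of chamber between -0.003 and 0.0016 m and angle between cover's own z axis and vertical below 0.02 rad and angle between the x axis of cover and the x axis of chamber, either way round below 0.05 rad and value of joint selector between 1.246 and 1.546 rad), for 0.3 s.
At the end, for the whole second after the job is handed in: Every watch head present lies flat (0.12 rad), glass up, on the chamber floor; the cover is centred within 6 mm, square within 0.05 rad, within 1.6 mm of the rim, level within 0.02 rad; the selector rests at two dots (1.396 rad within 0.15); all let go and at rest (all of step 5 and x of watch_a in the frame of chamber between -0.058 and 0.058 m and y of watch_a in the frame of chamber between -0.104 and 0.104 m and z of watch_a in the frame of chamber between -0.026 and -0.017 m and angle between each of watch_a, watch_b, watch_c, watch_d's own z axis and vertical below 0.12 rad and x of watch_b in the frame of chamber between -0.058 and 0.058 m and y of watch_b in the frame of chamber between -0.104 and 0.104 m and z of watch_b in the frame of chamber between -0.026 and -0.017 m and x of watch_c in the frame of chamber between -0.058 and 0.058 m and y of watch_c in the frame of chamber between -0.104 and 0.104 m and z of watch_c in the frame of chamber between -0.026 and -0.017 m and x of watch_d in the frame of chamber between -0.058 and 0.058 m and y of watch_d in the frame of chamber between -0.104 and 0.104 m and z of watch_d in the frame of chamber between -0.026 and -0.017 m and velocity of joint selector between -0.05 and 0.05 rad/s and linear speed of cover below 0.02 m/s); the robot touches nothing.
It fails at once if the selector is away from vent while the cover is off the chamber (value of joint selector above 0.35 rad and distance between cover and chamber above 0.03 m).
It fails at once if another thing on the bench is pushed more than 5 cm (distance of any of loupe, pot, gel_ring, oil_cups from where it was at the start of the episode above 0.05 m).
Of watch_a, watch_b, watch_c, watch_d only 2 to 4 are there at a start; the rules pass over those that are not, and their reading is None.
At some moment in a run one of watch_a, watch_b, watch_c, watch_d may be knocked a few centimetres aside while the robot is not near it.
Once in a run the grip may slacken for a moment while it holds something.
It also fails if it takes over 210 s, if anything falls off the work surface, if the arm or the gripper's body presses on something with over 40 N, if the wrist force passes 120 N, or if a joint passes its speed limit or range.

## Working session

There is one attempt and no reset: what is moved stays moved. The work goes in short steps, each a Python script; the robot and the scene stay as the last script left them, time stands still between calls to the robot, and variables do not carry over. Pictures are saved under pics/ and viewed, at most 14 in all, crops included, and the job is handed in when it is done.

```bash
ls; mkdir -p pics; python3 - <<'E'
from bench import env, viewer
import cv2, numpy as np
for n in ("top","side"):
    p,d=viewer.camera(n); np.savez(f"pics/{n}0.npz",p=p,d=d)
    cv2.imwrite(f"pics/{n}0.png",p[...,::-1])
    print(n,viewer.camera_params(n),(d>0).mean())
print(env.get_clock(),env.hold_point_z,env.get_width(),env.get_tool_rot())
E
```

```text
pics
top {'camera_matrix': array([[495.56446197,   0.        , 319.93282296],
       [  0.        , 495.56446197, 215.59279757],
       [  0.        ,   0.        ,   1.        ]]), 'dist': array([-0.06427644,  0.        ,  0.        ,  0.        ,  0.        ]), 'eye': array([ 0.46609369, -0.02309047,  1.38481482]), 'orientation': array([[ 0.00968934,  0.997589  , -0.068719  ],
       [-0.99990331,  0.00898048, -0.0106169 ],
       [-0.00997417,  0.06881522,  0.99757956]])} 0.9959453125
side {'camera_matrix': array([[395.19439647,   0.        , 318.58012335],
       [  0.        , 395.19439647, 194.56715501],
       [  0.        ,   0.        ,   1.        ]]), 'dist': array([-0.10105851,  0.        ,  0.        ,  0.        ,  0.        ]), 'eye': array([ 0.33302566, -0.61987091,  0.73398488]), 'orientation': array([[ 0.94184273,  0.22823988, -0.24665529],
       [-0.33593667,  0.65884611, -0.67310353],
       [ 0.00887881,  0.71681822,  0.69720356]])} 0.99587890625
0.1 0.0187 0.08567243192666138 [[ 9.58544054e-01  2.84943964e-01 -4.84069499e-04]
 [ 2.84944359e-01 -9.58543192e-01  1.28877753e-03]
 [-9.67721436e-05 -1.37328291e-03 -9.99999052e-01]]
```

View pics/top0.png

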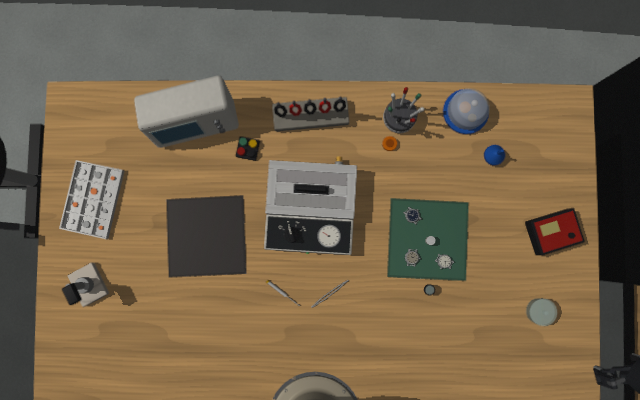

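View pics/side0.png

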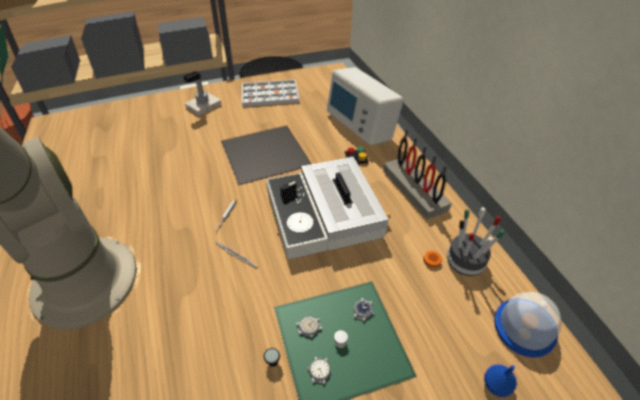

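The top view shows the tester with its cover at about (311,188), knob at (292,232), gauge at (329,236) and the rest mat at (206,236). The green mat has three heads: blue at (413,215), grey at (411,257) and silver at (445,261), with the pot at (431,241) and the loupe at (429,290). Next I'll zoom in and measure.

```bash
cat > h.py <<'E'
from bench import env, viewer
import cv2, numpy as np
def pix2plane(name, uv, z):
    c=viewer.camera_params(name); uv=np.float64(uv).reshape(-1,1,2)
    n=cv2.undistortPoints(uv,c["camera_matrix"],c["dist"]).reshape(-1,2)
    r=np.c_[n[:,0],-n[:,1],-np.ones(len(n))]@c["orientation"].T
    s=(z-c["eye"][2])/r[:,2]; return c["eye"]+s[:,None]*r
def depth2pts(name, d):
    c=viewer.camera_params(name); v,u=np.mgrid[:d.shape[0],:d.shape[1]]
    n=cv2.undistortPoints(np.float64(np.c_[u.ravel(),v.ravel()]).reshape(-1,1,2),c["camera_matrix"],c["dist"]).reshape(-1,2)
    D=d.ravel()[:,None]; return (c["eye"]+(np.c_[n[:,0],-n[:,1],-np.ones(len(n))]*D)@c["orientation"].T).reshape(*d.shape,3)
def proj(name, P):
    c=viewer.camera_params(name); q=(np.atleast_2d(P)-c["eye"])@c["orientation"]; q=q*[1,-1,-1]
    return cv2.projectPoints(q,np.zeros(3),np.zeros(3),c["camera_matrix"],c["dist"])[0].reshape(-1,2)
def rect(name, mask, z):
    """biggest contour -> (centre, size, angle of long side) on plane z"""
    cs,_=cv2.findContours(mask.astype(np.uint8),cv2.RETR_EXTERNAL,cv2.CHAIN_APPROX_NONE)
    k=max(cs,key=cv2.contourArea); w=pix2plane(name,k.reshape(-1,2),z)[:,:2]
    return cv2.minAreaRect(np.float32(w*1000))
E
python3 - <<'E'
from h import *
f=np.load("pics/top0.npz");p,d=f["p"],f["d"]; P=depth2pts("top",d)
def crop(u0,v0,u1,v1,s): return cv2.resize(p[v0:v1,u0:u1,::-1],None,fx=s,fy=s,interpolation=cv2.INTER_CUBIC)
cv2.imwrite("pics/c1.png",crop(258,155,363,260,5.6)); cv2.imwrite("pics/c2.png",crop(380,195,475,300,5.6))
hsv=cv2.cvtColor(p,cv2.COLOR_RGB2HSV)
g=cv2.inRange(hsv,(60,60,20),(95,255,200)); g=cv2.morphologyEx(g,cv2.MORPH_CLOSE,np.ones((15,15)))
print("work",rect("top",g,.002))
r=np.zeros(d.shape,bool); r[180:290,150:255]=(p[180:290,150:255].max(2)<90); print("rest",rect("top",r,.002))
Z=P[...,2]
for u,v in((311,189),(292,232),(329,236),(280,170),(413,215),(411,257),(445,261),(206,236)): print(u,v,P[v,u].round(4))
roi=np.zeros(d.shape,bool); roi[155:260,258:363]=1
print("tester top",rect("top",roi&(Z>.058),.062))
print("rib",rect("top",roi&(Z>.085)&(P[...,0]>.5),.098), "n",(roi&(Z>.085)).sum())
print("knob",rect("top",roi&(Z>.07)&(np.mgrid[:400,:640][0]>217),.081))
E
```

```text
work ((498.2903747558594, -310.73004150390625), (215.41229248046875, 215.89820861816406), 87.52510833740234)
rest ((501.6993408203125, 311.2933349609375), (219.70901489257812, 219.51414489746094), 3.1195056438446045)
311 189 [0.6241 0.0146 0.0985]
292 232 [0.5119 0.0639 0.0819]
329 236 [ 0.5031 -0.0338  0.0545]
280 170 [0.6791 0.0996 0.0649]
413 215 [ 0.5644 -0.2664  0.0158]
411 257 [ 0.4483 -0.2607  0.0152]
445 261 [ 0.438  -0.3543  0.017 ]
206 236 [0.501  0.3099 0.0054]
tester top ((628.7037353515625, 17.229583740234375), (237.66525268554688, 145.96832275390625), 86.87682342529297)
rib ((627.21240234375, 17.19452667236328), (79.15498352050781, 15.262163162231445), 86.87992095947266) n 242
knob ((506.38690185546875, 68.11979675292969), (40.911041259765625, 14.11049747467041), 16.698883056640625)
```

View pics/c1.png

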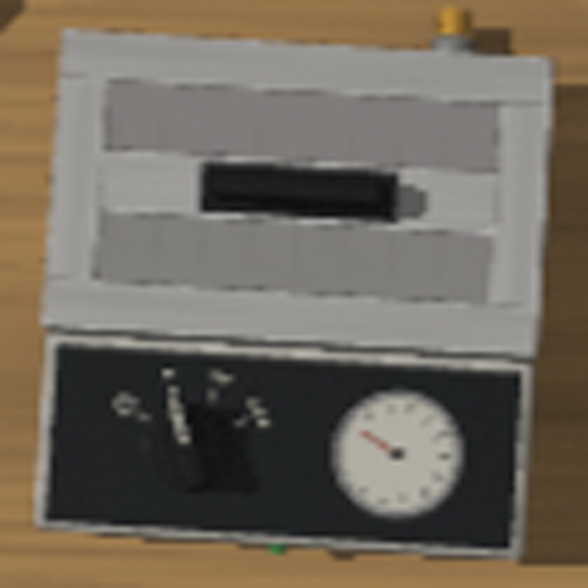

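View pics/c2.png

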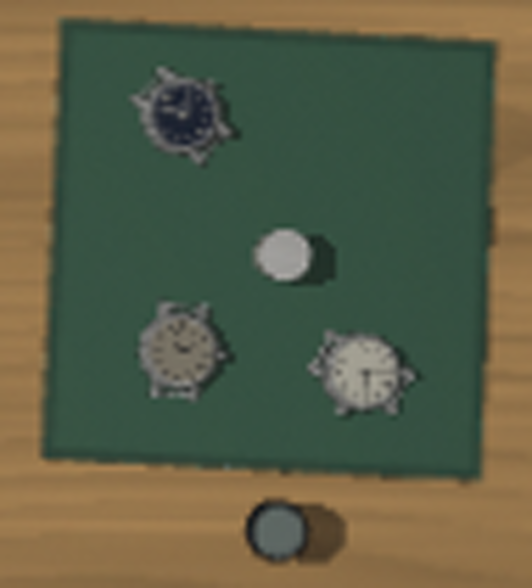

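The crops show the pointer at one dot, between the ring at (125,403) and two dots at (218,378). Bar yaw is 16.7° in world against a chamber yaw of −3.1°, which fits marks at ±20° and ±60°. Three heads are present: b (silver), c (blue) and d (grey). Next is turning the knob to vent.

```bash
cat >> h.py <<'E'
YAW=-3.12; CH=np.array([.6275,.0172]); KN=np.array([.5064,.0681]); REST=np.array([.5017,.3113])
def R(a):
    c,s=np.cos(np.radians(a)),np.sin(np.radians(a)); return np.array([[-s,c,0],[c,s,0],[0,0,-1.]])
def best(p,a):
    """closing-axis yaw a or a+180, whichever keeps joint 7 nearer its middle"""
    o=[]
    for b in (a,a+180):
        q=env.inverse_kinematics(p,R(b))
        if q is not None: o.append((abs(q[6]),b))
    return min(o)[1]
def ch(x,y):
    t=np.radians(YAW); return CH+np.array([[np.cos(t),-np.sin(t)],[np.sin(t),np.cos(t)]])@[x,y]
def P3(xy,z): return np.array([xy[0],xy[1],z])
def st(m=""): print(m,"t%.1f"%env.get_clock(),env.get_ee_pos().round(4),"w%.4f"%env.get_width(),"ff",np.round(env.get_finger_force(),1),"F",np.round(env.get_ft_force(),1))
def turn(a0,a1,p,n=14):
    for a in np.linspace(a0,a1,n+1)[1:]: env.servo_line(p,rot=R(a))
E
python3 - <<'E'
from h import *
p=P3(KN,.070); up=P3(KN,.20)
opts=[]
for a in (16.7+90,16.7-90):
    qs=[env.inverse_kinematics(p,R(a+d)) for d in (0,41)]; print(a,[None if q is None else q.round(2) for q in qs])
    if all(q is not None for q in qs): opts.append((max(abs(q[6]) for q in qs),a))
a=min(opts)[1]
env.move_ptp(up,R(a)); st("up"); env.servo_line(p,max_speed=.1); st("at")
env.close_gripper(40); st("closed")
t=env.get_clock(); turn(a,a+41,p); st("turned"); print(env.get_torque(),env.get_clock()-t)
env.let_go(); env.servo_line(up,max_speed=.2); st("off")
pp,d=viewer.camera("side"); cv2.imwrite("pics/s1.png",cv2.resize(pp[130:260,220:400,::-1],None,fx=4,fy=4))
E
```

```text
106.7 [array([ 0.26,  0.71, -0.75,  2.18,  0.91,  0.6 ,  0.7 ]), array([ 0.46,  0.87, -1.11,  2.17,  1.11,  0.87,  1.21])]
-73.3 [array([-0.27,  0.6 ,  0.03,  2.22, -0.06,  0.32, -1.46]), array([-0.17,  0.6 , -0.1 ,  2.21,  0.18,  0.33, -0.99])]
up t3.0 [0.5066 0.0673 0.1999] w0.0854 ff 0.0 F [-0.1 -0.7  0.3]
at t4.4 [0.5067 0.0682 0.0704] w0.0856 ff 0.0 F [ 0.1  0.4 -0.3]
closed t5.1 [0.5067 0.0671 0.0703] w0.0123 ff 41.0 F [ 0.5 -3.5  5.1]
turned t8.6 [0.5058 0.0682 0.0703] w0.0125 ff 41.3 F [-2.  -1.4  8.9]
[-0.25095261  0.73512589  0.02818566] 3.499999999999999
off t10.1 [0.506  0.0675 0.1991] w0.0856 ff 0.0 F [0.2 0.4 0.2]
```

View pics/s1.png

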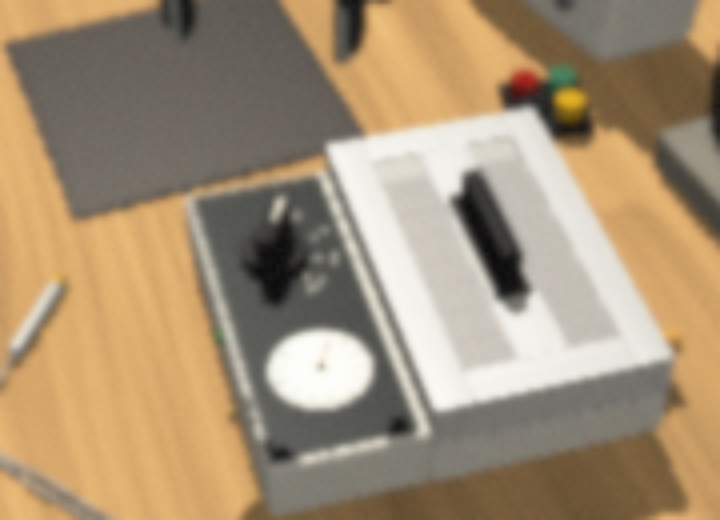

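The pointer is now at the ring. I'll check the bar angle from above, then carry the cover to the rest mat.

```bash
cat >> h.py <<'E'
def knob_angle():
    p,d=viewer.camera("top"); P=depth2pts("top",d); m=(P[...,2]>.07)&(np.hypot(P[...,0]-KN[0],P[...,1]-KN[1])<.035)
    return rect("top",m,.081)
E
python3 - <<'E'
from h import *
pc=P3(CH,.076); a=best(pc,YAW); print("yaw",a)
env.move_ptp([.55,-.2,.25],R(a)); k=knob_angle(); print(k)
ang=[k[2],k[2]-90][k[1][0]<k[1][1]]; 
assert abs((ang-56.9+90)%180-90)<8, ang
env.move_ptp(P3(CH,.2),R(a)); env.servo_line(pc,max_speed=.1); env.close_gripper(90); st("grip")
z=env.get_ee_pos(); np.save("grasp.npy",z); 
env.servo_line(P3(CH,.10),max_speed=.04); st("lift")
env.servo_line(P3(CH,.22),max_speed=.15); st("lifted")
mid=P3(REST,.22); assert env.inverse_kinematics(mid,R(a)) is not None
env.servo_line(mid,max_speed=.15); st("over"); print(env.get_tool_rot().round(3))
E
```

```text
yaw -3.12
((506.535888671875, 68.32823181152344), (40.99662399291992, 13.860177040100098), 56.976478576660156)
grip t14.6 [0.6273 0.0172 0.0763] w0.0121 ff 88.6 F [-2.1  0.2  6.4]
lift t15.4 [0.6274 0.0171 0.1   ] w0.0122 ff 87.8 F [-0.2 -0.2 -3.8]
lifted t16.3 [0.6268 0.017  0.219 ] w0.0120 ff 91.8 F [-0.   0.1 -4.6]
over t18.6 [0.5021 0.3106 0.22  ] w0.0122 ff 91.8 F [ 0.4  0.3 -4.9]
[[ 0.055  0.998  0.   ]
 [ 0.998 -0.055 -0.   ]
 [-0.     0.    -1.   ]]
```

```bash
cat >> h.py <<'E'
def lower(xy,z0,zmin,dF,step=.001):
    """step down until the upward force grows by dF; returns z"""
    env.servo_line(P3(xy,z0),max_speed=.1); env.wait(.1); f0=env.get_ft_force()[2]; z=z0
    while z>zmin:
        z-=step; env.servo_line(P3(xy,z),max_speed=.03); f=env.get_ft_force()[2]
        if f-f0>dF: break
    print("lower z %.4f dF %.1f"%(z,f-f0)); return z
def heads():
    """centre and lug axis of each watch head on the green mat, from the top view"""
    p,d=viewer.camera("top"); hsv=cv2.cvtColor(p,cv2.COLOR_RGB2HSV)
    s=5; u0,v0=int(380),int(190); c=cv2.resize(p[v0:300,u0:480],None,fx=s,fy=s,interpolation=cv2.INTER_CUBIC)
    h=cv2.cvtColor(c,cv2.COLOR_RGB2HSV); m=((cv2.inRange(h,(50,75,0),(100,255,255))==0)).astype(np.uint8)
    cv2.imwrite("pics/mask.png",m*255); cs,_=cv2.findContours(m,cv2.RETR_CCOMP,cv2.CHAIN_APPROX_NONE); out=[]
    for k in cs:
        A=cv2.contourArea(k)/s**2
        if not 100<A<400: continue
        q=pix2plane("top",(k.reshape(-1,2)+.5)/s-.5+[u0,v0],.010)[:,:2]
        ctr,rad=cv2.minEnclosingCircle(np.float32(q*1000)); M=cv2.moments(np.float32(q*1000).reshape(-1,1,2))
        g=np.array([M["m10"],M["m01"]])/M["m00"]; v=q*1000-g; r=np.hypot(*v.T); w=r>21; th=np.arctan2(v[:,1],v[:,0])
        S=(np.exp(2j*th[w])).sum(); a=np.degrees(np.angle(S))/2
        uv=proj("top",[*(g/1000),.012])[0].round().astype(int); col=p[uv[1]-2:uv[1]+3,uv[0]-2:uv[0]+3].reshape(-1,3).mean(0)
        out.append(dict(xy=(g/1000).round(4),a=round(a,1),A=A,rad=round(rad,1),q=round(abs(S)/max(w.sum(),1),2),col=col.round()))
    return out
E
python3 - <<'E'
from h import *
z=lower(REST,.024,.0125,4); st("down"); np.save("restz.npy",z)
env.let_go(); st("open"); env.servo_line(P3(REST,.2),max_speed=.2)
pp,d=viewer.camera("side"); cv2.imwrite("pics/s2.png",pp[...,::-1])
P=depth2pts("top",viewer.camera("top")[1]); 
for o in heads(): print(o)
print(env.get_clock())
E
```

```text
lower z 0.0160 dF 5.9
down t22.8 [0.5018 0.3113 0.0163] w0.0118 ff 92.7 F [-0.2 -0.1  1.5]
open t23.5 [0.5017 0.3113 0.016 ] w0.0854 ff 0.0 F [-0.2 -0.4 -0.5]
{'xy': array([ 0.4378, -0.3531]), 'a': np.float64(71.3), 'A': 215.32, 'rad': 28.0, 'q': np.float64(0.27), 'col': array([161., 158., 146.])}
{'xy': array([ 0.5645, -0.2649]), 'a': np.float64(65.1), 'A': 221.22, 'rad': 29.1, 'q': np.float64(0.17), 'col': array([51., 55., 65.])}
24.7167
```

View pics/s2.png

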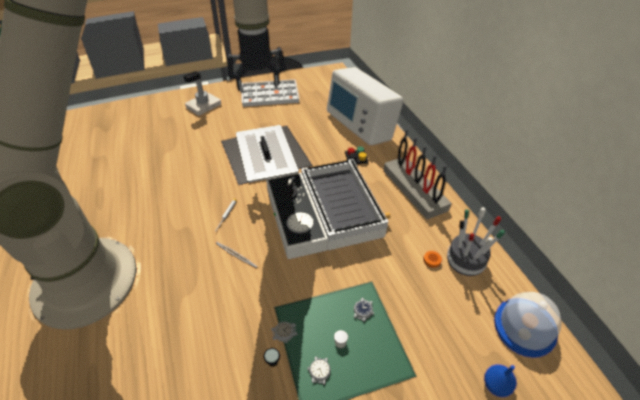

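View pics/mask.png

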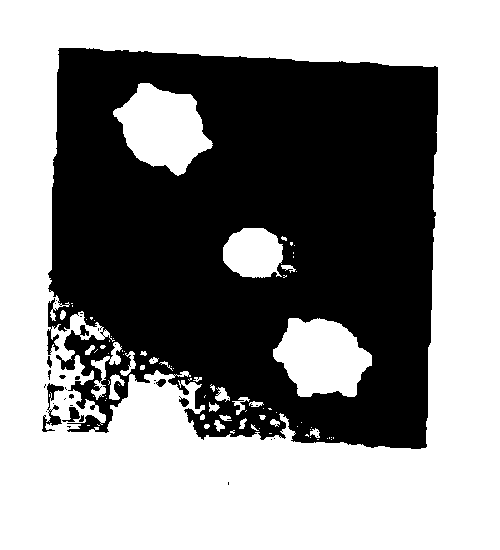

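The side view shows the cover flat on the rest mat (265,150) and the chamber open. The grey head was knocked to the mat's edge (285,330) and sits in the arm's shadow. I'll look again from the start pose and use the radial profile to get the lug axis.

```bash
cat > w.py <<'E'
from h import *
LOOK=[1.205,0.599,-0.003,1.599,0.002,0.943,-0.08]
def heads(tag=None):
    p,d=viewer.camera("top"); s=5; u0,v0=380,190
    c=cv2.resize(p[v0:310,u0:480],None,fx=s,fy=s,interpolation=cv2.INTER_CUBIC).astype(float)
    D=cv2.resize(depth2pts("top",d)[v0:310,u0:480,2].astype(np.float32),None,fx=s,fy=s)
    h=cv2.cvtColor(c.clip(0,255).astype(np.uint8),cv2.COLOR_RGB2HSV)
    neut=(h[...,1]<75)&(D<.019)&(D>-.005)
    m=(neut|((D>.0085)&(D<.019))).astype(np.uint8)
    if tag: cv2.imwrite(f"pics/{tag}.png",np.hstack([c[...,::-1],cv2.merge([m*255]*3)])[:,::1])
    cs,_=cv2.findContours(m,cv2.RETR_EXTERNAL,cv2.CHAIN_APPROX_NONE); out=[]
    for k in cs:
        A=cv2.contourArea(k)/s**2
        if not 110<A<330: continue
        q=pix2plane("top",(k.reshape(-1,2)+.5)/s-.5+[u0,v0],.008)[:,:2]*1000
        M=cv2.moments(np.float32(q).reshape(-1,1,2)); g=np.array([M["m10"],M["m01"]])/M["m00"]
        v=q-g; r=np.hypot(*v.T); th=np.degrees(np.arctan2(v[:,1],v[:,0])); o=np.argsort(th)
        f=lambda a: np.interp((a+180)%360-180,th[o],r[o],period=360)
        aa=np.arange(0,180,1.); sc=sum(f(aa+e) for e in (-22,22,158,202)); sc=np.convolve(np.r_[sc[-3:],sc,sc[:3]],np.ones(7)/7,"valid")
        i=np.argmax(sc); uv=proj("top",[*(g/1000),.012])[0].round().astype(int); col=p[uv[1]-2:uv[1]+3,uv[0]-2:uv[0]+3].reshape(-1,3).mean(0)
        out.append(dict(xy=(g/1000).round(4),a=float(aa[i]),A=round(A),sc=(sc[i]/4).round(1),mean=r.mean().round(1),col=col.round(),crown=[f(aa[i]+90).round(1),f(aa[i]-90).round(1)]))
    return out
E
python3 - <<'E'
from w import *
env.goto_joints(LOOK)
for o in heads("m2"): print(o)
print(env.get_clock())
i=cv2.imread("pics/m2.png"); print(i.shape); cv2.imwrite("pics/m2s.png",cv2.resize(i,(800,int(800*i.shape[0]/i.shape[1]))))
E
```

```text
{'xy': array([ 0.4378, -0.3536]), 'a': 63.0, 'A': 216, 'sc': np.float64(27.6), 'mean': np.float64(23.3), 'col': array([150., 147., 136.]), 'crown': [np.float64(24.2), np.float64(21.2)]}
{'xy': array([ 0.3994, -0.264 ]), 'a': 60.0, 'A': 274, 'sc': np.float64(47.0), 'mean': np.float64(62.3), 'col': array([108., 103.,  91.]), 'crown': [np.float64(27.2), np.float64(20.3)]}
{'xy': array([ 0.5646, -0.2652]), 'a': 48.0, 'A': 221, 'sc': np.float64(27.9), 'mean': np.float64(23.7), 'col': array([47., 51., 61.]), 'crown': [np.float64(21.9), np.float64(24.7)]}
28.4167
(600, 1000, 3)[ WARN:0@1.810] global loadsave.cpp:1063 imwrite_ Unsupported depth image for selected encoder is fallbacked to CV_8U.
```

View pics/m2s.png

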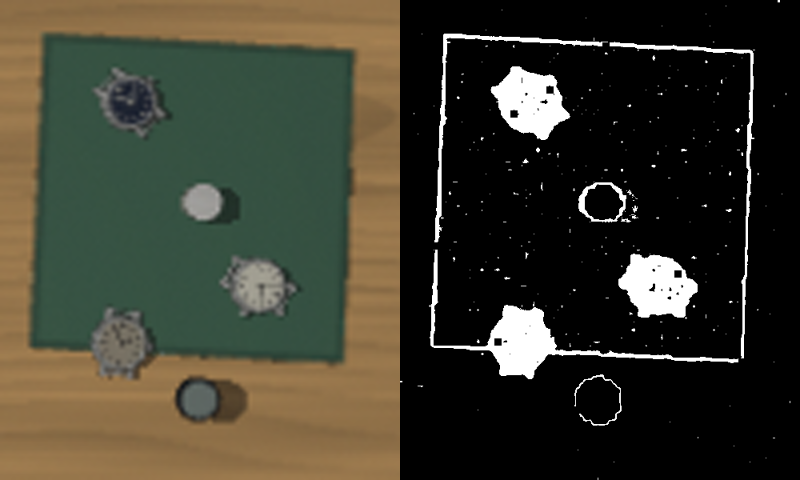

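The blue and silver axes agree with the picture. Grey's outline merges with the mat border, so I'll cut a disc around each head. Blue goes first.

```bash
python3 - <<'E'
s=open('w.py').read()
s=s.replace('''    cs,_=cv2.find''','''    n,_,_,cen=cv2.connectedComponentsWithStats(cv2.morphologyEx(cv2.morphologyEx(m,cv2.MORPH_CLOSE,np.ones((9,9))),cv2.MORPH_OPEN,np.ones((35,35))))
    disc=np.zeros_like(m)
    for x,y in cen[1:]: cv2.circle(disc,(int(x),int(y)),50,1,-1)
    m&=disc
    cs,_=cv2.find''').replace("c[...,::-1],","c[...,::-1].clip(0,255).astype(np.uint8),")
s+='''
ZP=.0025
def pick(xy,a):
    a=best(P3(xy,ZP),a); env.move_ptp(P3(xy,.12),R(a)); env.servo_line(P3(xy,ZP),max_speed=.1); st("at")
    env.close_gripper(45); st("closed"); w=env.get_width(); assert w>.04, w
    env.servo_line(P3(xy,.14),max_speed=.15); st("lifted"); assert env.get_width()>.04
def place(x,y):
    xy=ch(x,y); a=best(P3(xy,.05),YAW+90); env.move_ptp(P3(xy,.14),R(a)); st("over"); assert env.get_width()>.04
    z=lower(xy,ZP+.038+.004,ZP+.038-.002,2,.0005); st("down")
    env.let_go(); env.servo_line(P3(xy,.2),max_speed=.15); st("left")
'''
open('w.py','w').write(s)
E
python3 - <<'E'
from w import *
H=heads()
for o in H: print(o)
b=min(H,key=lambda o:np.hypot(*(o["xy"]-[.5646,-.2652])))
pick(b["xy"],b["a"]); place(-28,0) if 0 else place(.028,.040)
E
```

```text
{'xy': array([ 0.3987, -0.2583]), 'a': 173.0, 'A': 212, 'sc': np.float64(25.9), 'mean': np.float64(23.2), 'col': array([109., 103.,  91.]), 'crown': [np.float64(24.4), np.float64(21.2)]}
{'xy': array([ 0.4379, -0.3534]), 'a': 61.0, 'A': 214, 'sc': np.float64(27.0), 'mean': np.float64(23.2), 'col': array([150., 147., 136.]), 'crown': [np.float64(24.4), np.float64(21.2)]}
{'xy': array([ 0.5648, -0.265 ]), 'a': 49.0, 'A': 218, 'sc': np.float64(27.0), 'mean': np.float64(23.4), 'col': array([47., 52., 61.]), 'crown': [np.float64(21.9), np.float64(24.7)]}
at t31.8 [ 0.5652 -0.2651  0.0031] w0.0854 ff 0.0 F [ 0.   0.2 -0.3]
closed t32.4 [ 0.5649 -0.2653  0.0034] w0.0437 ff 44.5 F [-2.2  0.2  9.2]
lifted t33.4 [ 0.5642 -0.2649  0.1391] w0.0434 ff 45.8 F [ 0.1 -0.  -0.2]
over t34.7 [0.6576 0.0532 0.1396] w0.0433 ff 45.8 F [ 0.  -0.4 -1.3]
lower z 0.0415 dF 2.7
down t37.4 [0.6577 0.0556 0.0417] w0.0434 ff 46.5 F [-0.1 -0.1  1.9]
left t39.1 [0.6571 0.0554 0.199 ] w0.0854 ff 0.0 F [0.2 0.1 0.1]
```

```bash
python3 - <<'E'
from w import *
env.move_ptp([.45,-.45,.25],R(0))
p,d=viewer.camera("top"); q,_=viewer.camera("side")
a=cv2.resize(p[155:260,258:363,::-1],None,fx=4,fy=4,interpolation=cv2.INTER_CUBIC)
b=cv2.resize(q[140:245,265:360,::-1],None,fx=4,fy=4,interpolation=cv2.INTER_CUBIC)
cv2.imwrite("pics/v1.png",np.hstack([a,b]))
P=depth2pts("top",d); u,v=proj("top",[*ch(.028,.04),.052])[0].round().astype(int); print(u,v,P[v-7:v+8:2,u-7:u+8:2,2].round(3))
E
```

```text
297 179 [[0.042 0.04  0.055 0.05  0.042 0.043 0.036 0.035]
 [0.041 0.052 0.053 0.054 0.051 0.056 0.044 0.039]
 [0.052 0.054 0.053 0.049 1.385 0.052 0.05  0.053]
 [0.053 0.055 0.054 0.053 0.051 0.056 0.05  0.046]
 [0.055 0.055 0.055 0.055 0.056 0.051 0.051 0.047]
 [0.054 0.052 0.051 0.049 0.054 0.049 0.048 0.043]
 [0.043 0.05  0.051 0.053 0.05  0.051 0.043 0.05 ]
 [0.039 0.044 0.042 0.045 0.042 0.042 0.04  0.037]]
```

View pics/v1.png

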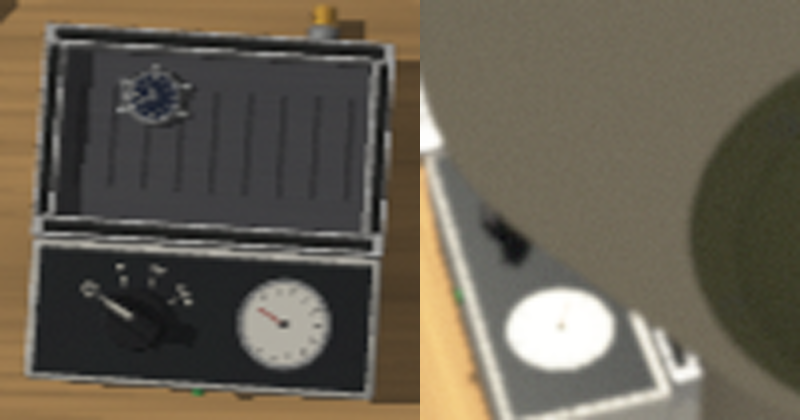

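The blue head lies flat in the chamber at (155,97) with its lugs along y, and the knob points to the ring. Now grey and silver.

```bash
python3 - <<'E'
from w import *
for tgt,slot in (([.3987,-.2595],(.028,-.040)),([.4379,-.3534],(-.028,0.))):
    env.goto_joints(LOOK); H=heads("m3")
    for o in H: print(o)
    b=min(H,key=lambda o:np.hypot(*(o["xy"]-tgt)))
    if np.hypot(*(b["xy"]-tgt))>.01: print("moved"); break
    pick(b["xy"],b["a"]); place(*slot)
env.goto_joints(LOOK)
p,d=viewer.camera("top"); q,_=viewer.camera("side")
a=cv2.resize(p[155:300,258:480,::-1],None,fx=3.6,fy=3.6,interpolation=cv2.INTER_CUBIC); cv2.imwrite("pics/v2.png",a)
print(env.get_clock())
E
```

```text
{'xy': array([ 0.3991, -0.2582]), 'a': 126.0, 'A': 209, 'sc': np.float64(24.7), 'mean': np.float64(23.1), 'col': array([108., 103.,  91.]), 'crown': [np.float64(20.9), np.float64(21.3)]}
{'xy': array([ 0.4378, -0.3534]), 'a': 61.0, 'A': 214, 'sc': np.float64(27.0), 'mean': np.float64(23.1), 'col': array([150., 147., 136.]), 'crown': [np.float64(24.7), np.float64(21.0)]}Traceback (most recent call last):
  File "<stdin>", line 7, in <module>
  File "w.py", line 30, in pick
    a=best(P3(xy,ZP),a); env.move_ptp(P3(xy,.12),R(a)); env.servo_line(P3(xy,ZP),max_speed=.1); st("at")
                                                        ~~~~~~~~~~~~~~^^^^^^^^^^^^^^^^^^^^^^^^
bench.Unreachable: the arm cannot follow that straight line within its joint ranges
```

```bash
cat >> w.py <<'E'
def head_depth(xy,n=10):
    """lug axis from averaged depth: silhouette above 7 mm, per-lug radial profile"""
    D=[viewer.camera("top")[1] for _ in range(n)]; Z=depth2pts("top",np.median(D,0))[...,2]
    s=5; u0,v0=(proj("top",[*xy,.008])[0]-15).astype(int)
    c=cv2.resize(np.float32(Z[v0:v0+31,u0:u0+31]),None,fx=s,fy=s,interpolation=cv2.INTER_LINEAR)
    m=((c>.0065)&(c<.02)).astype(np.uint8); k=max(cv2.findContours(m,cv2.RETR_EXTERNAL,cv2.CHAIN_APPROX_NONE)[0],key=cv2.contourArea)
    q=pix2plane("top",(k.reshape(-1,2)+.5)/s-.5+[u0,v0],.008)[:,:2]*1000
    M=cv2.moments(np.float32(q).reshape(-1,1,2)); g=np.array([M["m10"],M["m01"]])/M["m00"]; v=q-g; r=np.hypot(*v.T); th=np.degrees(np.arctan2(v[:,1],v[:,0])); o=np.argsort(th)
    f=lambda a: np.interp((a+180)%360-180,th[o],r[o],period=360)
    aa=np.arange(0,180,1.); sc=sum(f(aa+e) for e in (-22,22,158,202)); sc=np.convolve(np.r_[sc[-3:],sc,sc[:3]],np.ones(7)/7,"valid"); i=np.argmax(sc)
    print("depth head",g.round(1),aa[i],"sc",(sc[i]/4).round(1),"mean",r.mean().round(1),"r:",[float(f(t).round(1)) for t in range(-180,180,15)])
    return g/1000,aa[i]
E
python3 - <<'E'
from w import *
env.goto_joints(LOOK)
head_depth([.4378,-.3534]); g,a=head_depth([.399,-.2583])
p,d=viewer.camera("top"); u,v=410,275
cv2.imwrite("pics/g.png",cv2.resize(p[v-17:v+18,u-17:u+18,::-1],None,fx=14,fy=14,interpolation=cv2.INTER_CUBIC))
for b in (0,180,a): print(b,[ (None if q is None else q.round(2)) for q in [env.inverse_kinematics(P3(g,z),R(b)) for z in (.12,.06,.0025)]])
print(env.get_clock())
E
```

```text
depth head [ 437.7 -354. ] 64.0 sc 26.1 mean 21.7 r: [18.2, 19.4, 20.9, 24.8, 22.2, 22.7, 26.0, 19.6, 20.0, 20.9, 19.8, 19.0, 21.0, 18.9, 21.1, 25.1, 21.0, 23.2, 25.9, 19.8, 19.8, 19.1, 23.6, 18.8]
depth head [ 397.7 -257.6] 174.0 sc 24.8 mean 21.2 r: [20.6, 25.9, 19.5, 19.6, 19.1, 21.8, 20.4, 20.1, 19.6, 20.3, 25.7, 21.4, 19.0, 21.9, 21.3, 19.7, 20.0, 19.6, 19.0, 19.6, 19.4, 19.9, 25.4, 22.0]
0 [array([ 0.67,  0.5 , -0.3 ,  2.25,  0.34,  0.43,  0.1 ]), array([ 0.59,  0.61, -0.19,  2.29,  0.42,  0.27,  0.03]), array([ 0.51,  0.72, -0.08,  2.32,  0.48,  0.12, -0.03])]
180 [array([ 0.17,  0.52,  0.41,  2.28, -0.51,  0.42, -2.14]), array([ 0.26,  0.63,  0.28,  2.31, -0.65,  0.27, -2.02]), array([ 0.37,  0.73,  0.12,  2.33, -0.76,  0.12, -1.93])]
174.0 [array([ 0.15,  0.53,  0.44,  2.28, -0.54,  0.43, -2.22]), array([ 0.25,  0.63,  0.3 ,  2.32, -0.68,  0.28, -2.09]), array([ 0.36,  0.73,  0.14,  2.33, -0.8 ,  0.13, -1.99])]
47.15
```

View pics/g.png

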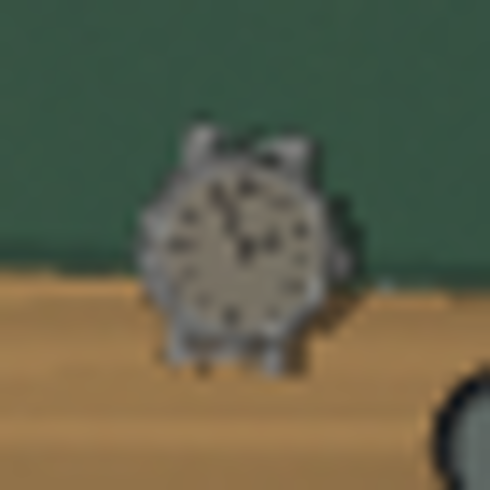

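The lug tips at (203,125), (300,145), (178,355) and (283,365) give a yaw of about 174.5°, which agrees with the depth result. The head's centre is still over the mat, so it lies flat. Picking it now.

```bash
cat >> w.py <<'E'
def pick2(xy,a,z=ZP):
    for b in (a-180,a,a+180):
        try:
            env.move_ptp(P3(xy,.12),R(b)); env.servo_line(P3(xy,z),max_speed=.1); break
        except env.Unreachable as e: print(b,e)
    else: return False
    st("at"); env.close_gripper(45); st("closed"); assert env.get_width()>.04
    env.servo_line(P3(xy,.14),max_speed=.15); st("lifted"); assert env.get_width()>.04
    return True
E
python3 - <<'E'
from w import *
if pick2([.3985,-.258],174.5): place(.028,-.040)
E
```

```text
at t50.3 [ 0.3986 -0.2581  0.0029] w0.0855 ff 0.0 F [ 0.7 -0.3  0.3]
closed t50.8 [ 0.3987 -0.2582  0.0032] w0.0441 ff 44.1 F [-1.  -0.1 10.9]
lifted t51.8 [ 0.3981 -0.2579  0.1394] w0.0433 ff 45.8 F [ 0.3 -0.2 -1.6]
over t53.1 [ 0.6524 -0.0257  0.1393] w0.0433 ff 45.8 F [-0.1  0.7 -1.4]
lower z 0.0415 dF 4.5
down t55.8 [ 0.6533 -0.0243  0.0417] w0.0439 ff 47.2 F [-1.9 -0.2  3.6]
left t57.5 [ 0.6528 -0.0245  0.199 ] w0.0856 ff 0.0 F [0.2 0.9 0.5]
```

```bash
python3 - <<'E'
from w import *
env.goto_joints(LOOK); H=heads()
b=min(H,key=lambda o:np.hypot(*(o["xy"]-[.4379,-.3534]))); print(b)
g,a=head_depth(b["xy"],5)
assert abs((a-b["a"]+90)%180-90)<8
if pick2((g+b["xy"])/2,(a+b["a"])/2): place(-.028,0.)
env.goto_joints(LOOK)
p,d=viewer.camera("top")
a=cv2.resize(p[155:300,258:480,::-1],None,fx=3.6,fy=3.6,interpolation=cv2.INTER_CUBIC); cv2.imwrite("pics/v2.png",a)
print(env.get_clock(),knob_angle())
E
```

```text
{'xy': array([ 0.4382, -0.3536]), 'a': 63.0, 'A': 210, 'sc': np.float64(27.0), 'mean': np.float64(22.9), 'col': array([150., 147., 136.]), 'crown': [np.float64(24.7), np.float64(20.8)]}
depth head [ 437.6 -353.9] 64.0 sc 25.9 mean 21.5 r: [18.1, 18.7, 20.7, 24.7, 22.8, 22.2, 26.8, 19.2, 19.7, 20.3, 19.9, 19.1, 21.6, 19.1, 21.2, 23.5, 20.3, 19.9, 26.4, 19.7, 19.3, 18.6, 23.5, 18.6]
at t63.6 [ 0.4382 -0.354   0.003 ] w0.0853 ff 0.0 F [-0.4 -0.5  0.3]
closed t64.1 [ 0.4381 -0.3539  0.0034] w0.0441 ff 44.2 F [-1.4  1.1  9.5]
lifted t65.2 [ 0.4376 -0.3534  0.1393] w0.0436 ff 45.8 F [ 0.3 -0.8 -1.1]
over t66.8 [0.5991 0.0177 0.1392] w0.0435 ff 45.8 F [ 0.3  0.5 -1.2]
lower z 0.0415 dF 3.3
down t69.5 [0.5996 0.0188 0.0417] w0.0437 ff 47.1 F [-1.  -1.   2.9]
left t71.2 [0.5991 0.0184 0.199 ] w0.0852 ff 0.0 F [ 0.8 -0.4  1. ]
74.0833 ((506.535888671875, 68.32823181152344), (40.99662399291992, 13.860177040100098), 56.976478576660156)
```

View pics/v2.png

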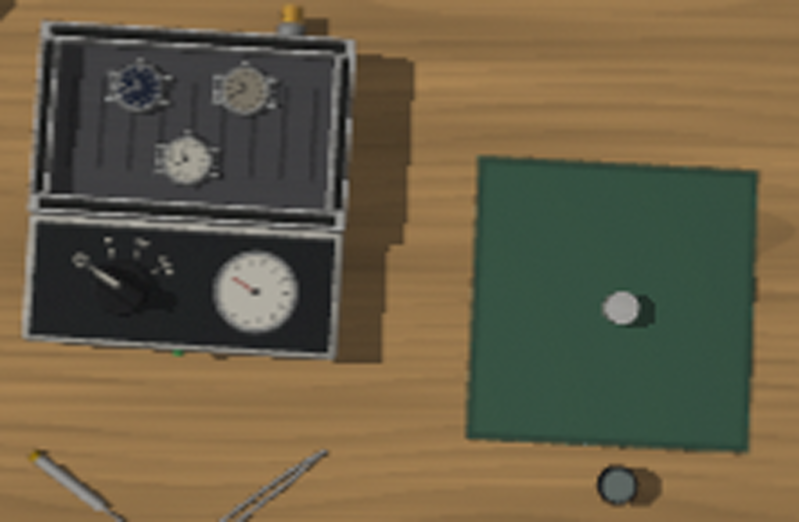

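All three heads lie flat in the chamber, at (140,87), (245,90) and (186,160). The work mat is empty apart from the pot, and the knob is still at vent. Next is fetching the cover.

```bash
python3 - <<'E'
from w import *
a=YAW
env.move_ptp(P3(REST,.2),R(a)); env.servo_line(P3(REST,.016),max_speed=.12); st("at")
env.close_gripper(100); st("grip")
env.servo_line(P3(REST,.04),max_speed=.05); env.servo_line(P3(REST,.2),max_speed=.15); st("up")
env.servo_line(P3(CH,.2),max_speed=.15); st("over"); assert env.get_width()>.009
env.servo_line(P3(CH,.1),max_speed=.1); st("near")
pp,d=viewer.camera("side"); cv2.imwrite("pics/s3.png",cv2.resize(pp[120:270,220:420,::-1],None,fx=4,fy=4,interpolation=cv2.INTER_CUBIC))
E
```

```text
at t79.5 [0.5021 0.3115 0.0166] w0.0852 ff 0.0 F [ 0.5 -0.3  0.3]
grip t80.1 [0.5018 0.3113 0.0163] w0.0121 ff 98.4 F [-1.  -0.6  4.9]
up t82.0 [0.5013 0.3109 0.1991] w0.0120 ff 97.6 F [-0.4 -0.2 -3.7]
over t84.3 [0.6273 0.018  0.2001] w0.0119 ff 97.6 F [ 0.  -0.2 -4.2]
near t85.4 [0.628  0.0174 0.1007] w0.0122 ff 97.6 F [ 0.1  0.2 -4.6]
```

View pics/s3.png

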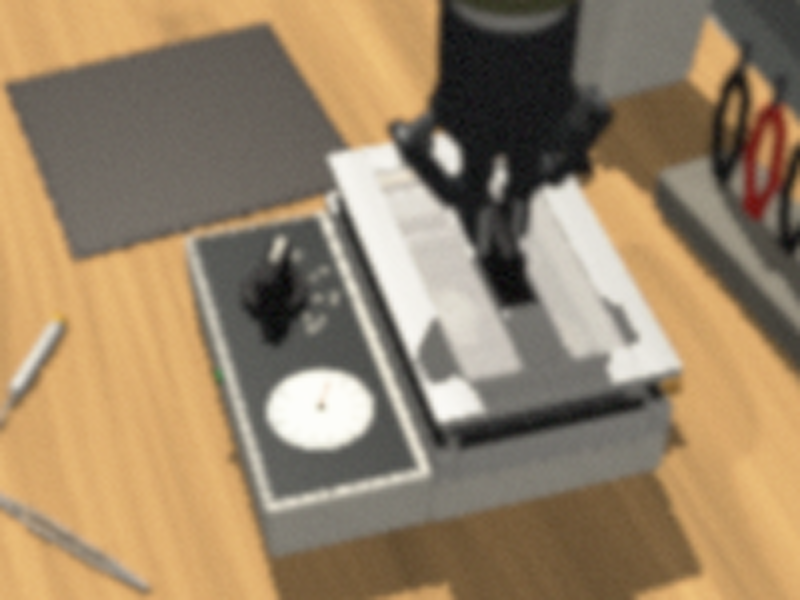

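The cover hangs level and square above the chamber, and the knob is at vent. Next I'll lower it and press.

```bash
python3 - <<'E'
from w import *
env.servo_line(P3(CH,.084),max_speed=.06); env.wait(.2); f0=env.get_ft_force()[2]; z=.084
while z>.0735:
    z-=.0005; env.servo_line(P3(CH,z),max_speed=.03); f=env.get_ft_force()[2]-f0
    if f>26: break
print("z",z,"f",f); st("pressed"); env.wait(.3); st()
env.let_go(); env.servo_line(P3(CH,.2),max_speed=.15)
env.goto_joints(LOOK)
D=np.median([viewer.camera("top")[1] for _ in range(6)],0); P=depth2pts("top",D); Z=P[...,2]
D0=depth2pts("top",np.load("pics/top0.npz")["d"])
roi=np.zeros(Z.shape,bool); roi[155:260,258:363]=1
for nm,Q in (("now",P),("start",D0)):
    Zq=Q[...,2]
    print(nm,"rib",rect("top",roi&(Zq>.085)&(Q[...,0]>.55),.098),"cover",rect("top",roi&(Zq>.058)&(Q[...,0]>.54),.07))
    for x,y in((.065,.1),(.065,-.1),(-.065,.1),(-.065,-.1),(.065,0),(-.065,0)):
        u,v=proj("top",[*ch(x,y),.07])[0].round().astype(int); print(round(float(np.median(Zq[v-1:v+2,u-3:u+4])),4),end=" ")
    print()
print(env.get_clock(),knob_angle())
p,_=viewer.camera("top"); cv2.imwrite("pics/v3.png",cv2.resize(p[155:260,258:363,::-1],None,fx=5.6,fy=5.6,interpolation=cv2.INTER_CUBIC))
E
```

```text
z 0.074 f 27.898963831041364
pressed t91.1 [0.6276 0.0172 0.0763] w0.0121 ff 101.6 F [-8.4 -2.4 23. ]
 t91.4 [0.6275 0.0172 0.0763] w0.0117 ff 101.6 F [-7.7 -2.4 22.8]
now rib ((628.4506225585938, 17.29998779296875), (79.16886901855469, 15.43320369720459), 86.87060546875) cover ((628.3922119140625, 17.207656860351562), (236.19017028808594, 146.46560668945312), 86.77424621582031)
0.0718 0.0719 0.072 0.0719 0.0717 0.0719 
start rib ((627.21240234375, 17.19452667236328), (79.15498352050781, 15.262163162231445), 86.87992095947266) cover ((627.7235717773438, 17.044212341308594), (236.11074829101562, 145.0855712890625), 86.87682342529297)
0.0712 0.0716 0.0727 0.0725 0.0723 0.0701 
96.2833 ((506.33758544921875, 68.0230712890625), (41.72454833984375, 13.860177040100098), 56.976478576660156)
```

View pics/v3.png

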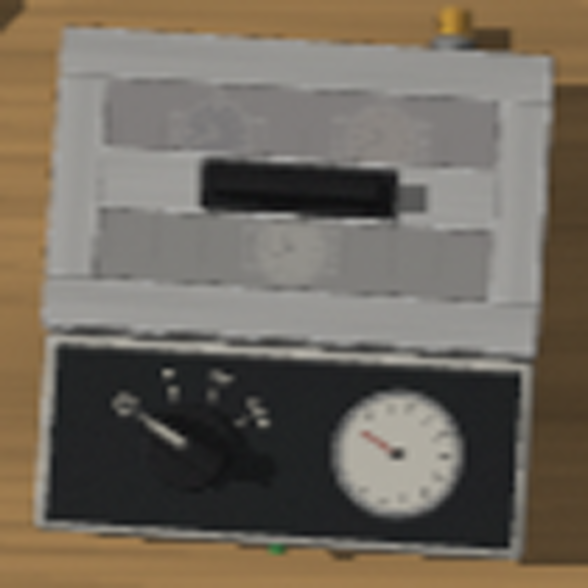

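The cover is back: rib within about 1.2 mm of its start position, same height and level, heads visible through the pane, pointer at the ring. One insurance press on the rib, then the selector to two dots.

```bash
python3 - <<'E'
from w import *
env.close_gripper(20)
env.move_ptp(P3(CH,.16),R(YAW)); lower(CH,.104,.094,13,.0005); st("press"); env.servo_line(P3(CH,.2),max_speed=.15)
env.let_go()
p=P3(KN,.070); up=P3(KN,.20); opts=[]
for a in (146.9,-33.1):
    qs=[env.inverse_kinematics(p,R(a+d)) for d in (0,-40,-81)]
    if all(q is not None for q in qs): opts.append((max(abs(q[6]) for q in qs),a))
print(opts); a=min(opts)[1]
env.move_ptp(up,R(a)); env.servo_line(p,max_speed=.1); st("at"); env.close_gripper(40); st("closed")
try: turn(a,a-80.5,p,27)
except env.Unreachable as e: print(e)
st("turned"); print(env.get_torque().round(3),env.get_tool_rot().round(3)[:,1])
E
```

```text
lower z 0.0965 dF 17.3
press t104.6 [0.6276 0.0172 0.0981] w0.0003 ff 8.9 F [-5.7 -0.9 18.2]
[(np.float64(1.2881627041515873), 146.9), (np.float64(2.085751371707762), -33.1)]
at t109.4 [0.5066 0.0682 0.0704] w0.0853 ff 0.0 F [ 0.1 -0.4 -0.3]
closed t110.1 [0.5061 0.0683 0.0702] w0.0129 ff 41.1 F [-2.4 -0.2  5.8]
turned t116.8 [0.5069 0.0654 0.0702] w0.0127 ff 41.4 F [ 0.9 -8.9  8.3]
[-1.875 -0.25  -0.032] [ 0.401  0.916 -0.004]
```

```bash
python3 - <<'E'
from w import *
env.let_go(); env.servo_line(P3(KN,.20),max_speed=.15); env.goto_joints(LOOK); env.wait(.3)
print(knob_angle(),"want -23.1")
D=np.median([viewer.camera("top")[1] for _ in range(6)],0); P=depth2pts("top",D); Z=P[...,2]; roi=np.zeros(Z.shape,bool); roi[155:260,258:363]=1
print(rect("top",roi&(Z>.085)&(P[...,0]>.55),.098)); 
for x,y in((.065,.1),(.065,-.1),(-.065,.1),(-.065,-.1)):
    u,v=proj("top",[*ch(x,y),.07])[0].round().astype(int); print(round(float(np.median(Z[v-1:v+2,u-3:u+4])),4),end=" ")
p,_=viewer.camera("top"); cv2.imwrite("pics/v4.png",cv2.resize(p[155:260,258:363,::-1],None,fx=5,fy=5,interpolation=cv2.INTER_CUBIC)); print(env.get_clock())
E
```

```text
((506.6459655761719, 67.80883026123047), (14.161477088928223, 41.15926742553711), 64.15583038330078) want -23.1
((628.61474609375, 17.291011810302734), (79.16886901855469, 15.104399681091309), 86.87060546875)
0.0719 0.0718 0.0717 0.0716 122.1333
```

View pics/v4.png

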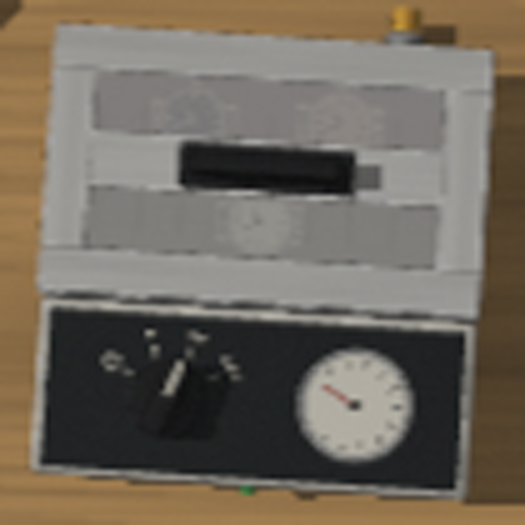

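The bar is at −25.8° against an expected −23.1° (within tolerance), and the pointer is at the two-dot mark. The cover is level and centred, so I'm handing in.

```bash
python3 -c "
from bench import env
print(env.job_done())"
```

```text
the job is handed in; nothing more can be done
None
```

I handed the job in with my last camera checks showing all three watch heads (silver, blue, grey) flat in the chamber, the cover pressed level and centred, and the selector at two dots; the hand-in call returned no verdict.

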